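Seat and latch the transducer head in the corner stop

ROBOT

A 6-joint arm with a two-finger parallel gripper is mounted at the origin on the work surface. World frame = base frame: x ahead of the robot, y to its left, z up, the work surface at z = 0. Lengths are in m, angles in rad, forces in N, time in s.
With the tool pointing down it reaches from about 0.35 to 0.8 m from the base axis. Payload 7.3 kg.
Tool frame: the origin (TCP) lies on the centre line of the jaws, within the pads' length; the fingertips stand 11 mm ahead of it and the grasp point (between the pads) lies 8 mm behind it; z points along the fingers, y is the direction in which the jaws open and shut (so a half turn about z gives the same grasp; the last joint's range is limited). The gripper opens to 85 mm and grips with 20 to 120 N. Pads are 22 mm wide; open, the fingers measure 114 mm over their backs; the gripper's body (76 mm by 85 mm) begins 54 mm behind the grasp point. The pads swing forward as they close: fully open they stand 13 mm farther back than shut.
Start: joints at [1.032, 0.342, 1.524, -0, 1.275, -0.146], TCP at [0.201, 0.485, 0.242] pointing down, gripper open.
Joint ranges: [-2.53, 2.53], [-0.77, 2.02], [0.04, 2.7], [-1, 4.14], [0.28, 2.66], [-3.11, 3.11]. Speed limits (rad/s): [2.57, 2.57, 3.14, 3.14, 3.14, 3.14].

INTERFACE

Orientations are given as a unit quaternion [w, x, y, z].
In Python, from station import robot gives the robot as it stands. The module is installed in compiled form; this text tells all that it offers.
- The arm moves only by the tool arm_command, never from a script. Its argument "commands" is text: rows parted by semicolons, each of 7 numbers parted by spaces: the shift along the world's x, y, z in m, then the turn, a rotation vector about the world's x, y, z in degrees, then the closure in counts, from 0 (fully open) to 255 (shut). In form: tx ty tz wx wy wz grip; .... A call has 1 to 10 rows; each row is the pose to reach, as a shift and turn from the pose measured when the call began; what a row does not reach only later rows make up. A row lasts 1/10 s, in which the tool goes at most 50 mm and 8.59 degrees, less where a joint would pass 70% of its speed; a pose out of reach is approached as far as the arm can. A call with a gripper value outside its range is refused whole. The fingers move at their own pace and stop on an object; "force" is the grip in N (left out, the last holds). Time passes only in rows, so rows that repeat a pose let the fingers close. It gives the time, the measured TCP pose, the force and the opening at its end, in the units of the state.
- robot.get_state(): the state, without advancing time (a new reading comes with each control period).
- robot.snapshot(name): name is "scene" or "side" or "wrist"; returns a dict with "pixels" (384x512x3 uint8, red, green, blue), "z_map" (384x512 float32, m along the optical axis (not along the pixel's ray), 0 where there is no reading), "fx", "fy", "cx", "cy" (pixels), "D" ([k1, k2, p1, p2, k3] as OpenCV has them; the pictures are not rectified), "extrinsics" (4x4, takes a point from camera to world coordinates). Camera axes: x right, y down, z forward; pixel columns grow to the right and rows downward; lengths in m; the calibration is good to about 2 mm. A picture is of the moment at which its call begins.
- robot.close_job(): hands the job in, once; it reports no verdict.
Trained networks look in a picture, given as the dict that the camera call returned (one of the last four; its "shot" number tells which), for a name from the list of things; names that differ only in an ending like _2 or _b are one class to them, and where a whole thing is asked for, a point or a joint stands for the part that bears it (a point fixed in the world has none). Each returns a list of dicts, best first, with "score" (0 to 1); they miss things now and then, are a little off and sometimes report something else, mostly with a low value. They report only what shows in the picture. A call takes as long as a camera call. They do not tell look-alikes from the thing itself.
- robot.search_frame(label, picture): "bbox" ([left, top, right, bottom] in pixels, round what is visible of it).
The state is a dict: "time": time; "joints": joint angles; "joint_vel": joint speeds; "joint_efforts": joint torques, N m; "position": TCP position; "tool_rot": TCP orientation; "force": force on the tool from outside, world axes, zero at the start; "moment": the same for the moment, N m; "gripper_width": finger opening in m.
Only numpy, scipy, OpenCV 4.12 (cv2) and the standard library are available. Lean on these libraries where they do the work, as an engineer would, in place of code of your own. Each camera call takes 0.05 s, during which the arm holds its last target.

TASK

Push the transducer head along the bench into the corner of the angle stop, until its base plate lies flush against both fences; let it slide on the bench and never lift or tip it. Then, with the head seated, push the latch by its upright pin all the way round to its end stop, so that its arm lies across the plate. Leave the tower, the jar and the screwdriver where they are.

Things in the scene. Friction and masses are not known exactly. Their poses are not given: they have to be found in the camera images.
- head: Transducer head, loose, 0.3-0.55 kg: base plate 90 (x) x 120 (y) x 16 mm; centred at its y -24 mm a round pad, radius 32, with 7 short black cans, tops 32 mm above the bench; its +y end is bare. Origin: centre of the underside, z up. Seated: axes parallel to the stop's, +x side on the far fence, +y side on the side fence, origin at x -45, y -60 mm in the stop's frame. Starts within 20 deg of that yaw.
- stop: L-shaped aluminium corner stop, fixed. Origin: inside corner of the fences at bench height, z up. Far fence: inner face x = 0, runs to y -188 mm. Side fence: inner face y = 0, runs to x -150 mm. Both 12 mm thick, 20 mm high. The head belongs in the quarter x < 0, y < 0. A block 22 mm high outside the side fence (x -42 to -8, y 5 to 35 mm) carries the latch.
- latch (a joint): Latch angle (rad): flat steel arm, 14 mm wide, 58 mm long from its upright axis, 25-31 mm above the bench, so it passes over fences and plate. 0 = open, arm along (-0.866, +0.5) in the stop's frame; grows counter-clockwise seen from above; 0.52 = over the side fence; 2.094 = closed, end stop, arm along the stop's -y, across the plate. Stays where left; about 1 N at the pin.
- latch_pin (a point): Top centre of the latch's upright pin, 10 mm in diameter, 50 mm from the latch axis; it stands on the arm, from 31 to 62 mm above the bench.
- tower: Bystander: open frame tower 80 x 80 x 120 mm, four posts and a domed top, loose. Origin: centre of its underside.
- jar: Bystander: small clear jar with a lid, 44 mm in diameter, 50 mm high, loose. Origin: centre of its underside.
- driver: Bystander: screwdriver lying on the bench, loose. Its shaft lies along its x axis.
- latch_pivot (a point): Point on the latch's upright axis, at x -25, y +14 mm in the stop's frame, 25 mm above the bench. Axes parallel to the stop's.
Not all that is in view belongs to the job. Several things look just like the head: the one meant starts nearest to the robot's base.

How it is judged:
By the outcome, as a careful person would: the job done as asked, in the order asked, and still so for the second after the job is handed in, with the robot touching nothing.
It also fails if it takes over 72 s, if anything falls off the work surface, if the arm or the gripper's body presses on something with over 40 N, if the wrist force passes 120 N, or if a joint passes its speed limit or range.

## Working session

There is one attempt and no reset: what is moved stays moved. The work goes in short steps, Python scripts to look and compute and a tool call to move; the robot and the scene stay as the last step left them, time stands still between calls to the robot, and variables do not carry over. Pictures are saved under pics/ and viewed, and the job is handed in when it is done.

Besides the shell and the picture viewer there is one more tool, called after "Request:" by a JSON object that holds its "fn" and its "kwargs", one argument or row to a line. arm_command: Moves the arm, as the interface text tells. Its arguments: {"type":"object","properties":{"commands":{"type":"string"},"force":{"type":"number"}},"required":["commands"]}

```bash
mkdir -p pics
cat > h.py <<'E'
import numpy as np, cv2, pickle
from station import robot
def snap(name, fn):
    s=robot.snapshot(name)
    pickle.dump(s,open(f'pics/{fn}.pkl','wb'))
    cv2.imwrite(f'pics/{fn}.png',cv2.cvtColor(s['pixels'],cv2.COLOR_RGB2BGR))
    return s
def load(fn): return pickle.load(open(f'pics/{fn}.pkl','rb'))
def K(s): return np.array([[s['fx'],0,s['cx']],[0,s['fy'],s['cy']],[0,0,1.]])
def cloud(s):
    h,w=s['z_map'].shape
    uv=np.stack(np.meshgrid(np.arange(w),np.arange(h)),-1).reshape(-1,1,2).astype(np.float64)
    n=cv2.undistortPoints(uv,K(s),np.array(s['D'],float)).reshape(h,w,2)
    z=s['z_map'].astype(float)
    P=np.dstack([n[...,0]*z,n[...,1]*z,z])
    T=np.array(s['extrinsics']); W=P@T[:3,:3].T+T[:3,3]; W[z<=0]=np.nan
    return W
def ray(s,u,v,zp):
    n=cv2.undistortPoints(np.array([[[u,v]]],float),K(s),np.array(s['D'],float)).reshape(2)
    T=np.array(s['extrinsics']); d=T[:3,:3]@np.array([n[0],n[1],1]); o=T[:3,3]
    return o+d*(zp-o[2])/d[2]
def proj(s,P):
    T=np.linalg.inv(np.array(s['extrinsics']))
    P=np.atleast_2d(np.asarray(P,float))@T[:3,:3].T+T[:3,3]
    return cv2.projectPoints(P,np.zeros(3),np.zeros(3),K(s),np.array(s['D'],float))[0].reshape(-1,2)
E
python3 - <<'E'
from h import *
for n in ['scene','side','wrist']:
    s=snap(n,n+'0')
    print(n,np.round(np.array(s['extrinsics']),3).tolist(),s['fx'])
    for l in ['head','stop','latch','tower','jar','driver']:
        if n!='wrist' : print(l,[(np.round(d['bbox']).astype(int).tolist(),round(d['score'],2)) for d in robot.search_frame(l,s)][:4])
st=robot.get_state();print(st)
E
```

```text
scene [[-0.741, 0.561, -0.369, 1.134], [0.672, 0.611, -0.419, 0.555], [-0.009, -0.558, -0.83, 1.214], [0.0, 0.0, 0.0, 1.0]] 473.1423248080426
head [([239, 181, 291, 220], 0.78), ([163, 203, 210, 246], 0.67), ([316, 261, 367, 308], 0.57)]
stop [([231, 207, 316, 253], 0.58)]
latch []
tower [([173, 126, 211, 168], 0.83)]
jar [([380, 254, 395, 269], 0.51)]
driver [([211, 105, 236, 120], 0.64)]
side [[0.943, -0.234, 0.236, 0.326], [-0.333, -0.68, 0.653, -0.884], [0.008, -0.695, -0.719, 1.053], [0.0, 0.0, 0.0, 1.0]] 458.1417717235597
head [([299, 205, 348, 243], 0.89), ([221, 201, 262, 239], 0.87), ([199, 134, 236, 159], 0.69), ([223, 166, 243, 180], 0.26)]
stop [([207, 167, 279, 224], 0.88)]
latch [([223, 171, 242, 179], 0.66), ([204, 168, 281, 218], 0.27)]
tower [([276, 252, 320, 310], 0.97)]
jar []
driver [([211, 295, 250, 353], 0.86)]
wrist [[0.383, 0.883, 0.273, 0.132], [0.924, -0.366, -0.113, 0.514], [0.0, 0.295, -0.956, 0.373], [0.0, 0.0, 0.0, 1.0]] 284.61401404366813
{'time': 0.75, 'joints': array([ 1.03197731e+00,  3.41994724e-01,  1.52409586e+00, -1.28728999e-05,
        1.27541464e+00, -1.45964734e-01]), 'joint_vel': array([ 0.00081882,  0.00035644, -0.00140527,  0.00053939,  0.00016655,
       -0.0010068 ]), 'joint_efforts': array([ 3.46407196e-04, -4.33499765e+01, -2.46253574e+01, -8.89416447e-05,
       -1.03422515e-04, -3.03247543e-05]), 'position': array([0.20095734, 0.4850322 , 0.24232569]), 'tool_rot': array([2.04773613e-05, 1.95164592e-01, 9.80770503e-01, 3.91103828e-05]), 'force': array([-0.13080515,  0.3102664 , -0.11511429]), 'moment': array([ 0.00408386, -0.01704006,  0.01596976]), 'gripper_width': 0.08507612593441025}
```

Run:
```python
import cv2
for n,(x0,y0,x1,y1) in {'scene':(150,90,406,282),'side':(170,120,370,320)}.items():
    a=cv2.imread(f'pics/{n}0.png')[y0:y1,x0:x1]
    cv2.imwrite(f'pics/{n}0c.png',cv2.resize(a,None,fx=3,fy=3,interpolation=cv2.INTER_CUBIC))
```

```text
(no output)
```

View pics/scene0c.png

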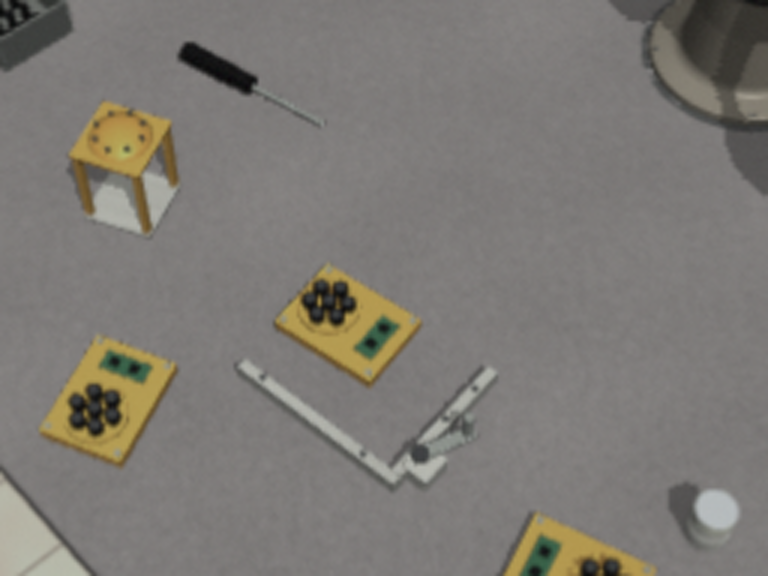

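View pics/side0c.png

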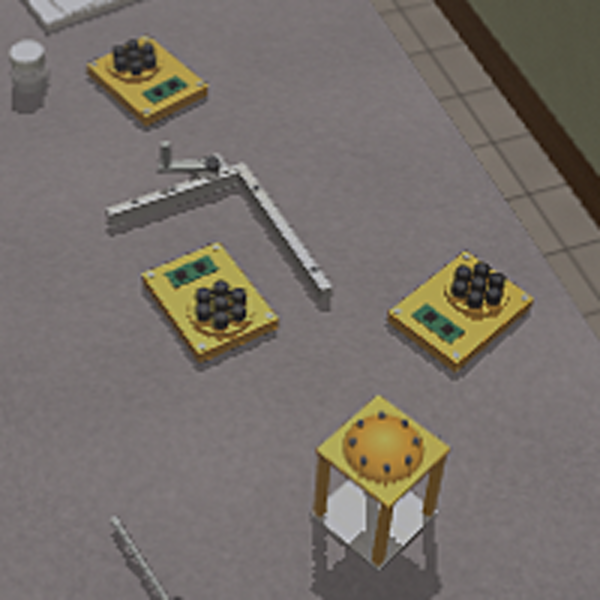

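View pics/wrist0.png

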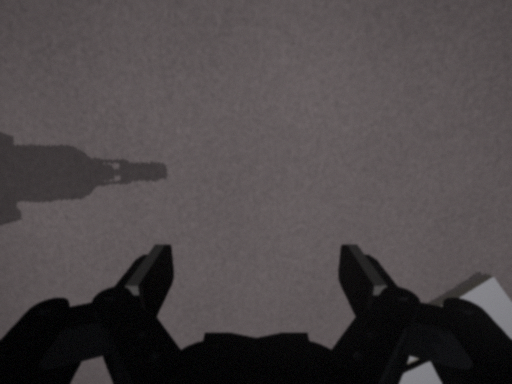

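View pics/scene0.png

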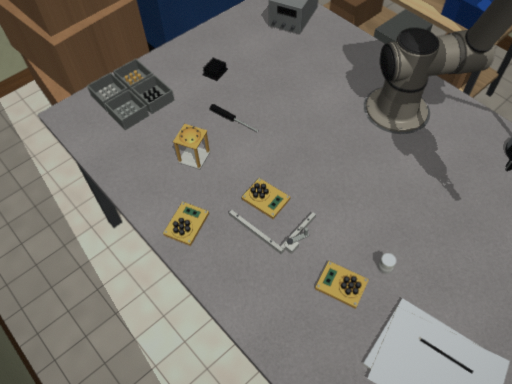

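Run:
```python
from h import *
s=load('scene0'); W=cloud(s)
def sc(x,y,z): return np.round(ray(s,150+x/3,90+y/3,z),4)
print('scene corner',sc(395,480,.02),'far end',sc(242,363,.02),'side end',sc(490,370,.02),'pin top',sc(466,424,.062),'pivot',sc(420,453,.03))
print('head c',[sc(*p,.016) for p in [(328,266),(420,322),(371,380),(276,324)]])
d=load('side0')
def sd(x,y,z): return np.round(ray(d,170+x/3,120+y/3,z),4)
print('side corner',sd(240,168,.02),'far end',sd(327,288,.02),'side end',sd(108,212,.02),'pin',sd(166,145,.062))
print('head c',[sd(*p,.016) for p in [(217,244),(278,320),(206,355),(142,276)]])
print('tower',sc(140,235,0),sd(380,568,0),'driver tip',sc(323,124,0),'jar',sc(715,512,.05),'other heads',sc(110,400,.02),sc(600,570,.02))
# depth plausibility
m=(W[...,0]>.2)&(W[...,0]<.8)&(np.abs(W[...,1])<.4)
print(np.nanpercentile(W[m][:,2],[1,25,50,75,99]))
```

```text
scene corner [0.6885 0.1359 0.02  ] far end [ 0.7109 -0.0599  0.02  ] side end [0.5361 0.1116 0.02  ] pin top [0.6157 0.1532 0.062 ] pivot [0.6553 0.1348 0.03  ]
head c [array([ 0.5671, -0.092 ,  0.016 ]), array([0.5454, 0.0226, 0.016 ]), array([0.6286, 0.039 , 0.016 ]), array([ 0.6542, -0.0741,  0.016 ])]
side corner [0.6843 0.1273 0.02  ] far end [ 0.7095 -0.0636  0.02  ] side end [0.5313 0.1096 0.02  ] pin [0.6073 0.1447 0.062 ]
head c [array([0.6261, 0.0324, 0.016 ]), array([ 0.6501, -0.0834,  0.016 ]), array([ 0.5698, -0.1017,  0.016 ]), array([0.5405, 0.0153, 0.016 ])]
tower [ 0.6804 -0.2673  0.    ] [ 0.6416 -0.3611  0.    ] driver tip [ 0.4311 -0.2511  0.    ] jar [0.5093 0.3653 0.05  ] other heads [ 0.8333 -0.1145  0.02  ] [0.6148 0.3268 0.02  ]
[-6.41206235e-03 -1.90366121e-03  6.28872788e-05  2.38553586e-03
  1.05213125e-01]
```

Request:
{"fn": "arm_command", "kwargs": {
  "commands": "0.03 -0.037 0.005 0 0 3 0; 0.06 -0.074 0.01 0 0 6 0; 0.09 -0.111 0.02 0 0 9 0; 0.12 -0.148 0.03 0 0 12 0; 0.15 -0.185 0.04 0 0 15 0; 0.18 -0.222 0.04 0 0 18 0; 0.21 -0.259 0.05 0 0 21 0; 0.24 -0.296 0.05 0 0 24 0; 0.27 -0.333 0.06 0 0 27 0; 0.30 -0.37 0.06 0 0 30 0"
}}

```text
time: 1.75
position: [0.5023, 0.1133, 0.3037]
tool_rot: [0.001, -0.066, 0.998, 0.0]
force: [1.3, 0.6, 1.1]
gripper_width: 0.0853
```

Request:
{"fn": "arm_command", "kwargs": {
  "commands": "0.03 -0.04 0 0 0 0 0; 0.05 -0.075 0 0 0 0 0; 0.05 -0.075 0 0 0 0 0; 0.05 -0.075 0 0 0 0 0"
}}

```text
time: 2.15
position: [0.5524, 0.0376, 0.3032]
tool_rot: [0.001, -0.065, 0.998, 0.0]
force: [-0.5, 0.1, 0.2]
gripper_width: 0.0857
```

Run:
```python
from h import *
s=snap('wrist','w1'); st=robot.get_state(); print(st['time'],st['position'],st['tool_rot'],st['joints'],st['force'],np.round(s['extrinsics'],3).tolist())
for l in ['head','stop','latch']:
    print(l,[(np.round(d['bbox']).astype(int).tolist(),round(d['score'],2)) for d in robot.search_frame(l,s)][:4])
```

```text
2.2 [0.55200217 0.03858351 0.30346447] [ 9.12845643e-04 -6.61017895e-02  9.97812371e-01  4.38779731e-04] [-6.93430462e-02  3.55440732e-01  1.33505087e+00  1.12440211e-03
  1.44941070e+00 -1.77257469e+00] [ 0.32985274  0.55883661 -0.40817214] [[-0.13, 0.947, 0.294, 0.478], [0.991, 0.124, 0.039, 0.028], [0.001, 0.297, -0.955, 0.434], [0.0, 0.0, 0.0, 1.0]]
head [([107, 273, 181, 326], 0.97), ([375, 195, 461, 262], 0.92), ([165, 152, 249, 213], 0.68)]
stop [([181, 150, 330, 253], 0.61)]
latch [([302, 196, 334, 241], 0.57)]
```

View pics/w1.png

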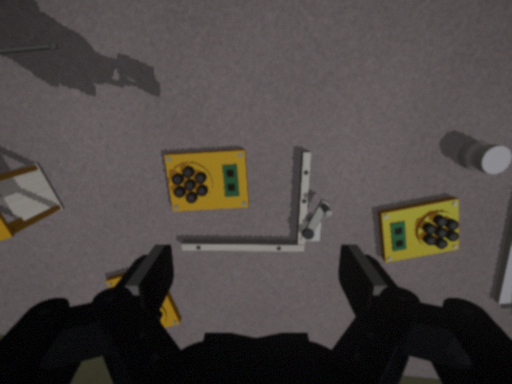

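Run:
```python
from h import *
a=cv2.imread('pics/w1.png')[130:275,150:350]
cv2.imwrite('pics/w1c.png',cv2.resize(np.clip(a*1.6,0,255).astype(np.uint8),None,fx=4,fy=4,interpolation=cv2.INTER_CUBIC))
s=load('w1')
hsv=cv2.cvtColor(s['pixels'],cv2.COLOR_RGB2HSV)
m=((hsv[...,1]>120)&(hsv[...,2]>60)).astype(np.uint8)
m[:,:150]=0;m[:,350:]=0;m[:140]=0;m[235:]=0
n,l,stt,c=cv2.connectedComponentsWithStats(m); i=1+np.argmax(stt[1:,4]);print(stt[i],c[i])
cs,_=cv2.findContours((l==i).astype(np.uint8),cv2.RETR_EXTERNAL,cv2.CHAIN_APPROX_NONE)
p=np.vstack(cs)[:,0]
w=np.array([ray(s,u,v,.016)[:2] for u,v in p])
print(cv2.minAreaRect((w*1000).astype(np.float32)))
```

```text
[ 164  149   85   62 3394] [208.13936358 178.57100766]
((595.74169921875, -30.65345001220703), (90.94932556152344, 120.62384033203125), 10.908968925476074)
```

View pics/w1c.png

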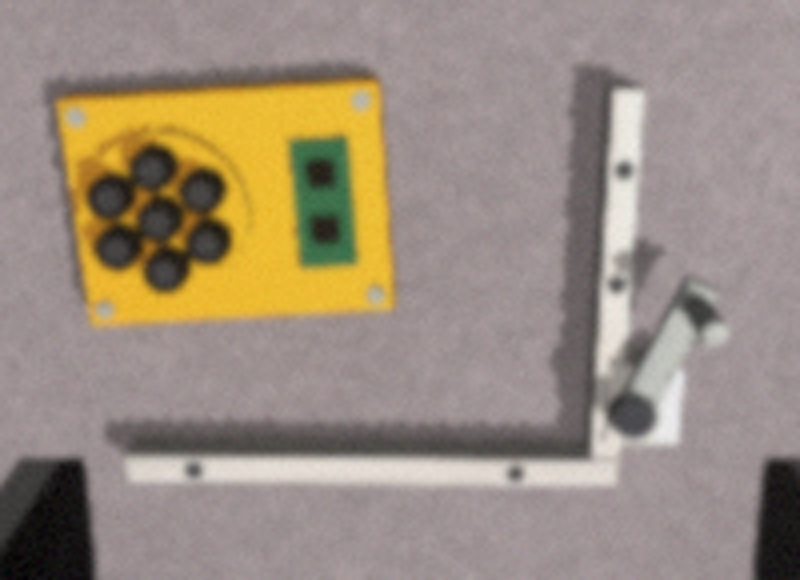

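Run:
```python
from h import *
s=load('w1')
g=cv2.cvtColor(s['pixels'],cv2.COLOR_RGB2GRAY).astype(float)
def px(x,y): return 150+(x+.5)/4-.5,130+(y+.5)/4-.5
# subpixel edges: far fence inner edge (rows profile) and side fence inner edge (cols profile)
def edge(prof,thr):
    i=np.where((prof[:-1]<thr)&(prof[1:]>=thr))[0]
    return [k+(thr-prof[k])/(prof[k+1]-prof[k]) for k in i]
far=[];far2=[]
for u in range(186,292,4):
    p=g[236:256,u]; t=(p.max()+np.median(p))/2 ; t=150 if False else (p.max()+p[-3:].mean())/2
    e=edge(p,t); e2=edge(p[::-1],t)
    if e: far.append(ray(s,u,236+e[0],.02)[:2]); far2.append(ray(s,u,255-e2[0],.02)[:2])
sd=[];sd2=[]
for v in range(156,228,4):
    p=g[v,296:318]; t=(p.max()+np.median(g[v,312:325]))/2
    e=edge(p,t)
    if e: sd.append(ray(s,296+e[0],v,.02)[:2])
def fit(P):
    P=np.array(P);vx,vy,x,y=cv2.fitLine((P*1000).astype(np.float32),cv2.DIST_HUBER,0,.01,.01).ravel()
    d=np.array([vx,vy]);r=(P*1000-[x,y])@np.array([-vy,vx]);print(np.degrees(np.arctan2(vy,vx)),(x,y),'res',np.abs(r).mean(),r.std());return d,np.array([x,y])
f=fit(far);f2=fit(far2);q=fit(sd)
A=np.array([f[0],-q[0]]).T; t=np.linalg.solve(A,q[1]-f[1]); O=f[1]+t[0]*f[0];print('inner corner mm',O)
print('fence thick',abs((f2[1]-f[1])@np.array([-f[0][1],f[0][0]])))
for n,x,y,z in [('corner out',617,485,.02),('far end in',127,457,.02),('side end in',613,88,.02),('pin top',703,285,.062),('pivot',632,413,.034)]:
    print(n,ray(s,*px(x,y),z)[:2])
```

```text
-83.202896 (np.float32(694.52045), np.float32(26.984983)) res 0.9142029554238975 2.399956783811298
-83.394066 (np.float32(704.0593), np.float32(32.917572)) res 0.3931788796794686 0.6282120116537881
7.0525823 (np.float32(589.15125), np.float32(112.60248)) res 1.567552020898179 5.16922694338587
inner corner mm [682.9327   124.204765]
fence thick 10.173979
corner out [0.69145109 0.13521686]
far end in [ 0.70464579 -0.06269491]
side end in [0.53270323 0.10472114]
pin top [0.59012386 0.13987118]
pivot [0.65306687 0.13174354]
```

Request:
{"fn": "arm_command", "kwargs": {
  "commands": "0.006 -0.016 -0.01 0 0 -8.5 105; 0.012 -0.033 -0.02 0 0 -17 105; 0.018 -0.05 -0.04 0 0 -25.5 105; 0.024 -0.066 -0.06 0 0 -34 105; 0.03 -0.082 -0.08 0 0 -42.5 105; 0.036 -0.1 -0.1 0 0 -51 105; 0.042 -0.12 -0.12 0 0 -59.5 105; 0.048 -0.14 -0.15 0 0 -68 105; 0.054 -0.155 -0.18 0 0 -76.5 105; 0.059 -0.164 -0.2 0 0 -85 105"
}}

```text
time: 3.35
position: [0.6103, -0.1241, 0.1022]
tool_rot: [0.0, 0.627, 0.779, -0.001]
force: [-0.2, 0.1, 0.2]
gripper_width: 0.0502
```

Request:
{"fn": "arm_command", "kwargs": {
  "commands": "0 0 0 0 0 -5.8 105; 0 0 -0.02 0 0 -5.8 105; 0 0 -0.04 0 0 -5.8 105;0 0 -0.04 0 0 -5.8 105;0 0 -0.04 0 0 -5.8 105"
}}

```text
time: 3.85
position: [0.6105, -0.1232, 0.0626]
tool_rot: [0.0, 0.665, 0.747, -0.001]
force: [0.5, -0.1, 0.4]
gripper_width: 0.0498
```

Run:
```python
from h import *
s=snap('wrist','w2'); st=robot.get_state(); print(st['time'],st['position'],st['tool_rot'],st['joints'],st['force'],st['gripper_width'])
W=cloud(s); 
d=snap('side','s2'); Ws=cloud(d)
for X in (Ws,):
    m=(np.abs(X[...,0]-st['position'][0])<.06)&(np.abs(X[...,1]-st['position'][1])<.03)&(X[...,2]>.012)&(X[...,2]<.12)
    print(m.sum(), np.nanpercentile(X[m][:,2],[0,2,10,50]))
a=cv2.imread('pics/s2.png')[150:300,180:360]
cv2.imwrite('pics/s2c.png',cv2.resize(a,None,fx=4,fy=4,interpolation=cv2.INTER_CUBIC))
```

```text
3.9 [ 0.61093578 -0.1235117   0.06332757] [ 0.0010114   0.66477841  0.74703943 -0.00085552] [-0.32120334  0.69686184  1.44823886 -0.00282601  0.99531117 -0.43606716] [0.04941773 0.64503369 0.10929999] 0.049833257143125885
278 [0.01251908 0.01868276 0.0667789  0.10267004]
```

View pics/s2c.png

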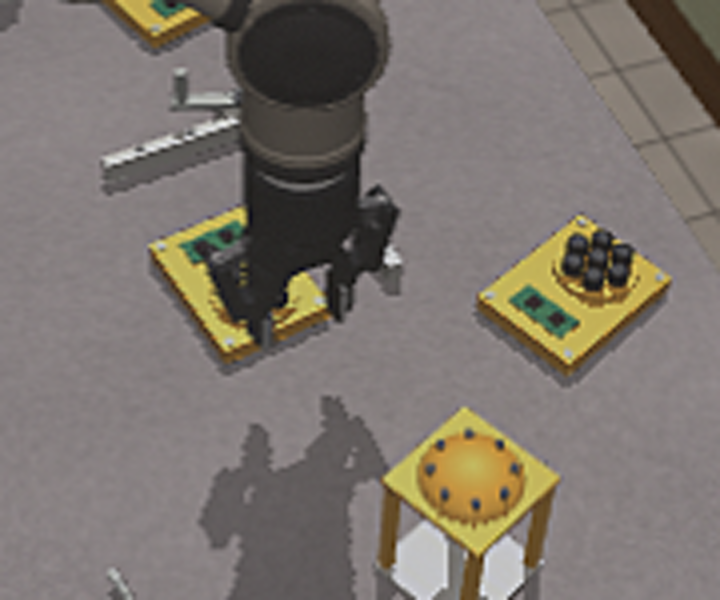

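View pics/w2.png

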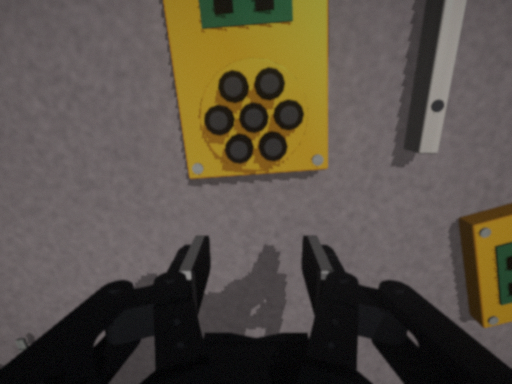

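Run:
```python
from h import *
d=load('s2')
for (x,y) in [(265,347),(338,321)]:
    u,v=180+x/4,150+y/4
    a=ray(d,u,v,0.);b=ray(d,u,v,.1)
    for yy in(-.1345,-.1235):
        t=(yy-a[1])/(b[1]-a[1]);print(np.round(a+t*(b-a),4))
```

```text
[ 0.5816 -0.1345  0.0574]
[ 0.5854 -0.1235  0.0428]
[ 0.6353 -0.1345  0.0644]
[ 0.6399 -0.1235  0.0498]
```

Request:
{"fn": "arm_command", "kwargs": {
  "commands": "0 0 -0.015 0 0 0 105; 0 0 -0.03 0 0 0 105; 0 0 -0.043 0 0 0 105; 0 0 -0.045 0 0 0 105; 0 0 -0.045 0 0 0 105"
}}

```text
time: 4.45
position: [0.6106, -0.1236, 0.0175]
tool_rot: [0.0, 0.665, 0.747, -0.001]
force: [0.1, 0.5, 0.6]
gripper_width: 0.0502
```

Request:
{"fn": "arm_command", "kwargs": {
  "commands": "-0.001 0.01 0 0 0 0 105; -0.002 0.018 0 0 0 0 105; -0.003 0.024 0 0 0 0 105; -0.004 0.03 0 0 0 0 105; -0.0045 0.037 0 0 0 0 105; -0.005 0.044 0 0 0 0 105; -0.006 0.051 0 0 0 0 105; -0.007 0.058 0 0 0 0 105; -0.008 0.065 0 0 0 0 105; -0.0085 0.072 0 0 0 0 105"
}}

```text
time: 5.45
position: [0.6022, -0.0513, 0.0178]
tool_rot: [0.001, 0.665, 0.747, -0.001]
force: [0.8, -4.3, 2.1]
gripper_width: 0.0502
```

Run:
```python
from h import *
s=snap('wrist','w3'); st=robot.get_state(); print(st['time'],st['position'],st['force'])
```

```text
5.5 [ 0.60205561 -0.05014291  0.01768998] [ 0.89880503 -2.90777221  2.19452844]
```

View pics/w3.png

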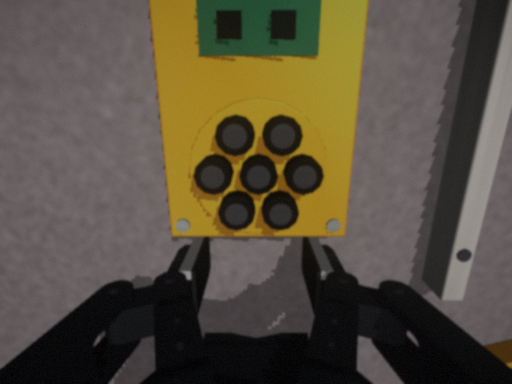

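Request:
{"fn": "arm_command", "kwargs": {
  "commands": "-0.001 0.006 0 0 0 0 105; -0.0015 0.012 0 0 0 0 105; -0.002 0.018 0 0 0 0 105; -0.003 0.023 0 0 0 0 105; -0.003 0.026 0 0 0 0 105; -0.0035 0.028 0 0 0 0 105; -0.0035 0.029 0 0 0 0 105"
}}

```text
time: 6.2
position: [0.5985, -0.021, 0.0177]
tool_rot: [0.0, 0.665, 0.747, -0.001]
force: [-0.4, -3.5, 2.0]
gripper_width: 0.0502
```

Request:
{"fn": "arm_command", "kwargs": {
  "commands": "0 0.001 0 0 0 0 105; 0 0.002 0 0 0 0 105"
}}

```text
time: 6.4
position: [0.5985, -0.0194, 0.0177]
tool_rot: [0.001, 0.665, 0.747, -0.001]
force: [1.1, -8.6, 0.4]
gripper_width: 0.0503
```

Request:
{"fn": "arm_command", "kwargs": {
  "commands": "0 0.001 0 0 0 0 105; 0 0.002 0 0 0 0 105"
}}

```text
time: 6.6
position: [0.5987, -0.0192, 0.0177]
tool_rot: [0.002, 0.664, 0.747, -0.002]
force: [-0.7, -14.2, -0.0]
gripper_width: 0.0504
```

Request:
{"fn": "arm_command", "kwargs": {
  "commands": "0.001 -0.01 0 0 0 0 105; 0.003 -0.025 0 0 0 0 105; 0.003 -0.025 0.03 0 0 0 90; 0.003 -0.025 0.07 0 0 8 90; 0 -0.02 0.09 0 0 16 90; -0.01 -0.01 0.09 0 0 24 90; -0.02 0 0.09 0 0 32 90; -0.03 0.01 0.09 0 0 40 90; -0.04 0.02 0.09 0 0 48 90; -0.055 0.03 0.09 0 0 56 90"
}}

```text
time: 7.6
position: [0.5435, 0.0108, 0.1076]
tool_rot: [0.002, 0.233, 0.972, -0.001]
force: [0.2, 0.4, -0.3]
gripper_width: 0.0554
```

Run:
```python
from h import *
s=snap('wrist','w4'); st=robot.get_state(); print(st['time'],st['position'],st['tool_rot'],st['force'])
```

```text
7.65 [0.54062959 0.01232907 0.10725692] [ 3.56650685e-04  2.29597115e-01  9.73285485e-01 -6.34094753e-04] [-1.22275666  1.73985431 -0.83544654]
```

View pics/w4.png

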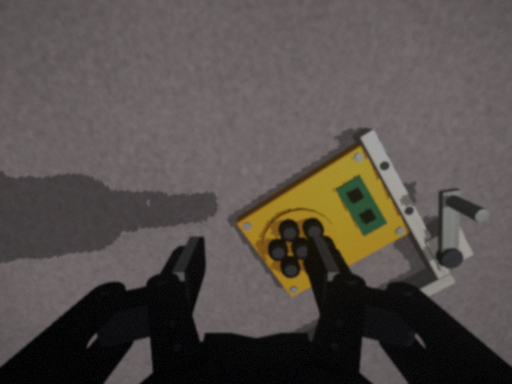

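Request:
{"fn": "arm_command", "kwargs": {
  "commands": "-0.01 0.009 0 0 0 8.3 90; -0.02 0.018 0 0 0 16.6 90; -0.033 0.028 0 0 0 25 90; -0.033 0.028 0 0 0 33.3 90; -0.033 0.028 0 0 0 33.3 90; -0.033 0.028 -0.03 0 0 33.3 90; -0.033 0.028 -0.06 0 0 33.3 90; -0.033 0.028 -0.08 0 0 33.3 90; -0.033 0.028 -0.0895 0 0 33.3 90; -0.033 0.028 -0.0895 0 0 33.3 90"
}}

```text
time: 8.65
position: [0.5073, 0.04, 0.0167]
tool_rot: [-0.001, -0.057, 0.998, -0.0]
force: [0.4, 0.7, 0.2]
gripper_width: 0.0553
```

Run:
```python
from h import *
s=snap('wrist','w5'); st=robot.get_state(); print(st['time'],st['position'],st['tool_rot'],st['force'])
a=np.radians(6.8);R=np.array([[np.cos(a),-np.sin(a)],[np.sin(a),np.cos(a)]])
print('stop frame', R.T@(st['position'][:2]-[.682,.123]))
```

```text
8.7 [0.50791959 0.0400719  0.01766765] [ 2.90761764e-04 -5.75739095e-02  9.98341119e-01 -4.13266063e-04] [ 0.25815749 -0.38166289  0.75765154]
stop frame [-0.18267486 -0.06173293]
```

View pics/w5.png

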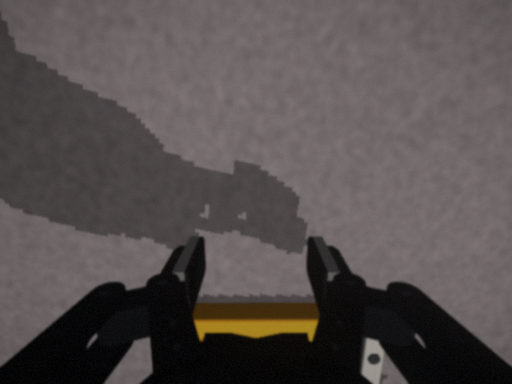

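Request:
{"fn": "arm_command", "kwargs": {
  "commands": "0.01 0.001 0 0 0 0 90; 0.018 0.002 0 0 0 0 90; 0.025 0.003 0 0 0 0 90; 0.032 0.004 0 0 0 0 90; 0.039 0.005 0 0 0 0 90; 0.046 0.0055 0 0 0 0 90; 0.053 0.0065 0 0 0 0 90; 0.06 0.007 0 0 0 0 90; 0.066 0.008 0 0 0 0 90; 0.07 0.0085 0 0 0 0 90"
}}

```text
time: 9.7
position: [0.577, 0.0487, 0.0177]
tool_rot: [-0.001, -0.058, 0.998, -0.0]
force: [-6.0, -0.4, 4.7]
gripper_width: 0.0551
```

Request:
{"fn": "arm_command", "kwargs": {
  "commands": "0.003 0.0005 0 0 0 0 90; 0.006 0.001 0 0 0 0 90; 0.008 0.001 0 0 0 0 90"
}}

```text
time: 10.0
position: [0.5832, 0.0495, 0.0177]
tool_rot: [-0.004, -0.058, 0.998, -0.0]
force: [-7.8, -1.5, 5.7]
gripper_width: 0.0552
```

Request:
{"fn": "arm_command", "kwargs": {
  "commands": "0.001 0 0 0 0 0 90; 0.002 0 0 0 0 0 90; 0.003 0 0 0 0 0 90"
}}

```text
time: 10.3
position: [0.5849, 0.0497, 0.0177]
tool_rot: [-0.006, -0.058, 0.998, -0.0]
force: [-6.1, -0.0, 4.5]
gripper_width: 0.0553
```

Request:
{"fn": "arm_command", "kwargs": {
  "commands": "0.002 0 0 0 0 0 90; 0.003 0.0005 0 0 0 0 90; 0.004 0.0005 0 0 0 0 90"
}}

```text
time: 10.6
position: [0.5874, 0.05, 0.0178]
tool_rot: [-0.008, -0.058, 0.998, -0.0]
force: [-7.9, -1.3, 5.2]
gripper_width: 0.0553
```

Request:
{"fn": "arm_command", "kwargs": {
  "commands": "0.001 0 0 0 0 0 90; 0.002 0 0 0 0 0 90; 0.002 0 0 0 0 0 90"
}}

```text
time: 10.9
position: [0.5883, 0.0501, 0.0178]
tool_rot: [-0.009, -0.058, 0.998, -0.0]
force: [-5.6, -1.4, 4.4]
gripper_width: 0.055
```

Run:
```python
from h import *
st=robot.get_state(); print(st['time'],st['position'],st['tool_rot'],st['force'])
a=np.radians(6.8);R=np.array([[np.cos(a),-np.sin(a)],[np.sin(a),np.cos(a)]])
print('stop frame', R.T@(st['position'][:2]-[.682,.123]))
for n in['side','scene']:
    d=snap(n,n+'6')
a=cv2.imread('pics/side6.png')[130:260,180:310]
b=cv2.imread('pics/scene6.png')[160:290,215:345]
cv2.imwrite('pics/c6.png',cv2.resize(np.hstack([a,b]),None,fx=3,fy=3,interpolation=cv2.INTER_CUBIC))
```

```text
10.9 [0.58829113 0.05009813 0.01781704] [-9.40159822e-03 -5.81025022e-02  9.98266247e-01 -4.57214012e-04] [-5.63389191 -1.43880465  4.36443157]
stop frame [-0.10168155 -0.06129354]
```

View pics/c6.png

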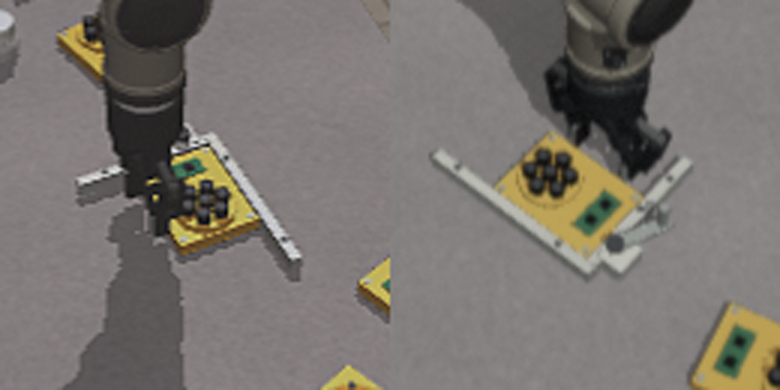

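Request:
{"fn": "arm_command", "kwargs": {
  "commands": "0.001 0 0 0 -0.5 0 90; 0.002 0 0 0 -1 0 90; 0.003 0.0005 0 0 -1 0 90"
}}

```text
time: 11.3
position: [0.5887, 0.0503, 0.0176]
tool_rot: [-0.004, -0.058, 0.998, -0.001]
force: [-12.1, -5.2, 8.9]
gripper_width: 0.0555
```

Request:
{"fn": "arm_command", "kwargs": {
  "commands": "0.001 0 0 0 0 0 90; 0.002 0 0 0 0 0 90; 0.003 0 0 0 0 0 90"
}}

```text
time: 11.6
position: [0.5887, 0.0503, 0.0175]
tool_rot: [-0.008, -0.058, 0.998, -0.001]
force: [-14.6, -1.6, 10.3]
gripper_width: 0.0555
```

Request:
{"fn": "arm_command", "kwargs": {
  "commands": "-0.01 -0.001 0 0 -0.5 0 90; -0.025 -0.003 0 0 -0.9 0 90; -0.025 -0.003 0.03 0 -0.9 0 90; -0.025 -0.003 0.07 0 -0.9 0 90; -0.03 -0.01 0.12 0 -0.9 0 90; -0.03 -0.01 0.17 0 -0.9 0 90; -0.03 -0.01 0.17 0 -0.9 0 90; -0.03 -0.01 0.17 0 -0.9 0 90"
}}

```text
time: 12.4
position: [0.5599, 0.0403, 0.1891]
tool_rot: [0.003, -0.058, 0.998, -0.002]
force: [0.4, -0.7, -0.1]
gripper_width: 0.0553
```

Run:
```python
from h import *
s=snap('wrist','w7'); st=robot.get_state(); print(st['time'],st['position'],st['tool_rot'],st['force'])
a=s['pixels'][:,:,::-1]
cv2.imwrite('pics/w7c.png',cv2.resize(np.clip(a[150:300,130:380]*1.6,0,255).astype(np.uint8),None,fx=3,fy=3,interpolation=cv2.INTER_CUBIC))
```

```text
12.45 [0.55886194 0.04037196 0.18741531] [ 6.42776107e-04 -5.84035994e-02  9.98291674e-01 -1.52981218e-03] [-0.64803971 -1.29902287  0.02717056]
```

View pics/w7.png

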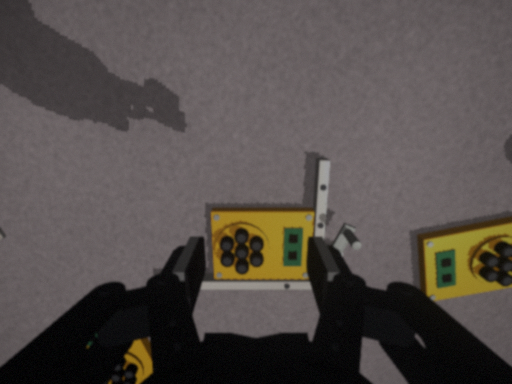

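View pics/w7c.png

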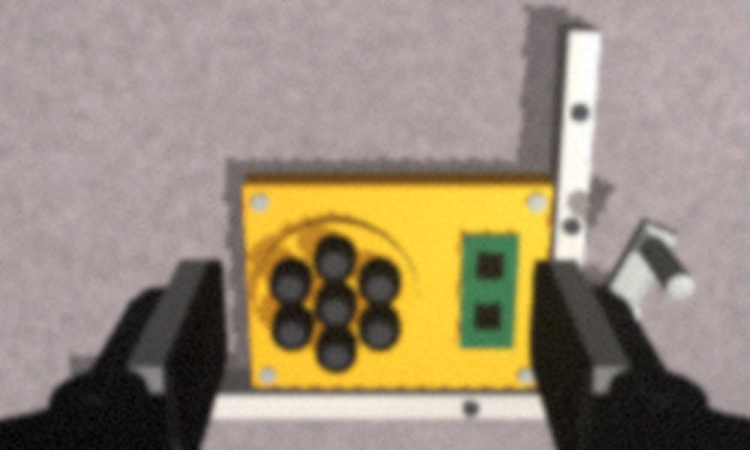

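Request:
{"fn": "arm_command", "kwargs": {
  "commands": "0.01 -0.008 0 0 0 -8.5 150; 0.02 -0.016 0 0 0 -17 150; 0.03 -0.024 0 0 0 -25.5 150; 0.04 -0.032 0 0 0 -34 150; 0.05 -0.04 0 0 0 -42.5 150; 0.06 -0.048 0 0 0 -51 150; 0.07 -0.056 0 0 0 -59.5 150; 0.08 -0.064 -0.03 0 0 -68 150; 0.09 -0.072 -0.06 0 0 -76.5 150; 0.097 -0.078 -0.08 0 0 -85 150"
}}

```text
time: 13.45
position: [0.6546, -0.0377, 0.1026]
tool_rot: [-0.003, 0.634, 0.773, -0.003]
force: [0.2, 0.1, -0.2]
gripper_width: 0.0349
```

Run:
```python
from h import *
s=snap('wrist','w8'); st=robot.get_state(); print(st['time'],st['position'],st['tool_rot'],st['force'],st['gripper_width'])
```

```text
13.5 [ 0.65383228 -0.03841313  0.09939651] [-0.00486138  0.63688619  0.77093125 -0.00416655] [-1.64011179 -1.14344908 -3.00602115] 0.03518136591170219
```

View pics/w8.png

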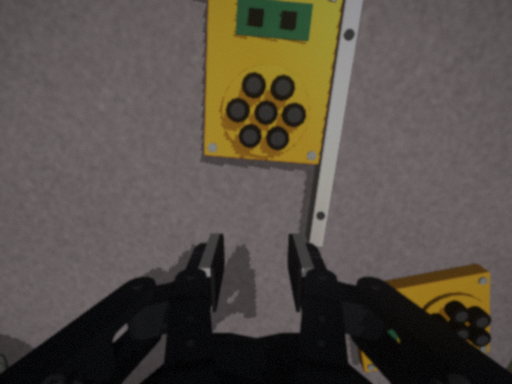

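Request:
{"fn": "arm_command", "kwargs": {
  "commands": "0 -0.002 -0.02 0 0 -4.1 150; 0 -0.002 -0.04 0 0 -4.1 150; 0 -0.002 -0.06 0 0 -4.1 150; 0 -0.002 -0.074 0 0 -4.1 150; 0 -0.002 -0.078 0 0 -4.1 150; 0 -0.002 -0.078 0 0 -4.1 150"
}}

```text
time: 14.1
position: [0.6535, -0.0402, 0.0207]
tool_rot: [-0.006, 0.664, 0.748, -0.004]
force: [0.8, -0.4, 1.1]
gripper_width: 0.0351
```

Request:
{"fn": "arm_command", "kwargs": {
  "commands": "-0.001 0.007 0 0 0 0 150; -0.0015 0.013 0 0 0 0 150; -0.002 0.018 0 0 0 0 150; -0.0025 0.021 0 0 0 0 150; -0.0025 0.023 0 0 0 0 150; -0.0025 0.024 0 0 0 0 150"
}}

```text
time: 14.7
position: [0.651, -0.0159, 0.0209]
tool_rot: [-0.006, 0.664, 0.748, -0.004]
force: [-0.4, 0.3, -0.5]
gripper_width: 0.0351
```

Request:
{"fn": "arm_command", "kwargs": {
  "commands": "0 0.001 0 0 0 0 150; 0 0.002 0 0 0 0 150; 0 0.003 0 0 0 0 150"
}}

```text
time: 15.0
position: [0.6511, -0.0132, 0.0209]
tool_rot: [-0.005, 0.664, 0.748, -0.004]
force: [-0.1, -3.2, 0.2]
gripper_width: 0.0353
```

Request:
{"fn": "arm_command", "kwargs": {
  "commands": "0 0.001 0 0 0 0 150; 0 0.002 0 0 0 0 150; 0 0.003 0 0 0 0 150"
}}

```text
time: 15.3
position: [0.6512, -0.0129, 0.0209]
tool_rot: [-0.004, 0.664, 0.748, -0.006]
force: [0.2, -12.7, -0.6]
gripper_width: 0.0351
```

Request:
{"fn": "arm_command", "kwargs": {
  "commands": "0 0.001 0 0 0 0 150; 0 0.002 0 0 0 0 150; 0 0.003 0 0 0 0 150"
}}

```text
time: 15.6
position: [0.6513, -0.0128, 0.021]
tool_rot: [-0.003, 0.664, 0.748, -0.007]
force: [-1.1, -14.1, -0.9]
gripper_width: 0.0354
```

Request:
{"fn": "arm_command", "kwargs": {
  "commands": "0.001 -0.01 0 0 0 0 150; 0.002 -0.025 0 0 0 0 150; 0.002 -0.025 0.03 0 0 0 150; 0.002 -0.025 0.075 0 0 -8 150; 0.002 -0.02 0.12 0 0 -16 150; 0 0 0.14 0 0 -24 150; -0.01 0.03 0.14 0 0 -32 150; -0.02 0.06 0.14 0 0 -40 150; -0.03 0.09 0.14 0 0 -48 150; -0.036 0.12 0.14 0 0 -56 150"
}}

```text
time: 16.6
position: [0.6147, 0.1079, 0.1611]
tool_rot: [-0.006, 0.938, 0.346, -0.005]
force: [0.5, 1.0, 0.9]
gripper_width: 0.0351
```

Request:
{"fn": "arm_command", "kwargs": {
  "commands": "0 0.01 0 0 0 -8 150; 0 0.02 0 0 0 -16 150; 0 0.03 0 0 0 -24 150; 0 0.035 0 0 0 -32 150; 0 0.035 0 0 0 -40 150; 0 0.035 0 0 0 -48 150; 0 0.035 0 0 0 -56 150; 0 0.035 0 0 0 -64 150; 0 0.035 0 0 0 -64 150"
}}

```text
time: 17.5
position: [0.6148, 0.1425, 0.1612]
tool_rot: [-0.008, 0.979, -0.204, -0.001]
force: [-0.4, 0.0, -0.8]
gripper_width: 0.035
```

Run:
```python
from h import *
s=snap('wrist','w9'); st=robot.get_state(); print(st['time'],st['position'],st['tool_rot'],st['force'],st['joints'])
d=snap('side','s9')
a=s['pixels'][:,:,::-1]
cv2.imwrite('pics/w9c.png',np.clip(a*1.5,0,255).astype(np.uint8))
cv2.imwrite('pics/s9c.png',cv2.resize(d['pixels'][120:280,170:370,::-1],None,fx=4,fy=4,interpolation=cv2.INTER_CUBIC))
```

```text
17.55 [0.61479446 0.14253853 0.16117073] [-0.00817289  0.97927265 -0.2023783  -0.00114427] [-0.41327939  0.14402987  0.1469311 ] [0.09859906 0.60039276 1.3295202  0.01741291 1.20904646 2.07083987]
```

View pics/w9c.png

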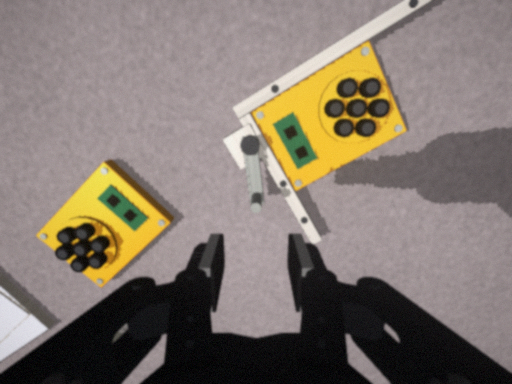

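View pics/s9c.png

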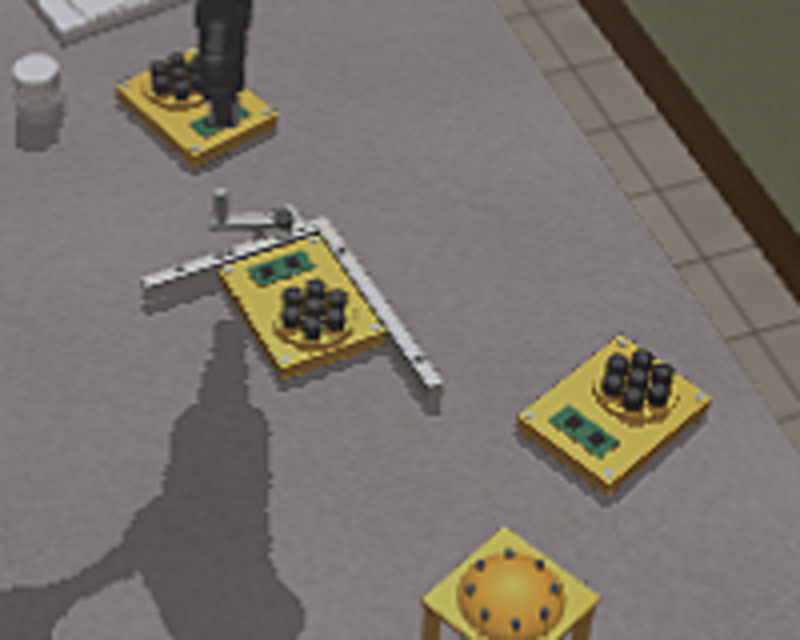

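Run:
```python
from h import *
s=load('w9');a=np.radians(6.8);R=np.array([[np.cos(a),-np.sin(a)],[np.sin(a),np.cos(a)]]);O=np.array([.682,.123])
tos=lambda p:np.round(R.T@(p[:2]-O)*1000,1)
for n,u,v,z in [('pin',256,210,.062),('pivot',250,145,.034),('outer corner',235,108,.02),('side end inner',314,243,.02),('far end in',435,0,.02)]:
    p=ray(s,u,v,z);print(n,p[:2],tos(p))
hsv=cv2.cvtColor(s['pixels'],cv2.COLOR_RGB2HSV)
m=((hsv[...,1]>120)&(hsv[...,2]>60)).astype(np.uint8)
m[:,:230]=0;m[200:]=0
n,l,stt,c=cv2.connectedComponentsWithStats(m); i=1+np.argmax(stt[1:,4])
cs,_=cv2.findContours((l==i).astype(np.uint8),cv2.RETR_EXTERNAL,cv2.CHAIN_APPROX_NONE)
w=np.array([ray(s,u,v,.016)[:2] for u,v in np.vstack(cs)[:,0]])
r=cv2.minAreaRect((w*1000).astype(np.float32));print(r,tos(np.array(r[0])/1000))
from scipy.spatial.transform import Rotation as Ro
st=robot.get_state();q=st['tool_rot'];M=Ro.from_quat(np.r_[q[1:],q[0]]).as_matrix();print(M.round(4),np.degrees(np.arctan2(M[1,1],M[0,1])))
p=ray(s,256,210,.062);print('delta',p-st['position'])
# tilt correction rotvec so that z=(0,0,-1), y at -113.2
t=np.radians(-113.2);yy=np.array([np.cos(t),np.sin(t),0]);zz=np.array([0,0,-1.]);D=np.column_stack([np.cross(yy,zz),yy,zz])
print('rotvec',np.degrees(Ro.from_matrix(D@M.T).as_rotvec()))
```

```text
pin [0.60598083 0.14812026] [-72.5  33.9]
pivot [0.65587803 0.13268476] [-24.8  12.7]
outer corner [0.69057424 0.13283288] [9.7 8.7]
side end inner [0.53340661 0.11368263] [-148.7    8.3]
far end in [ 0.70162374 -0.05230479] [  -1.3 -176.4]
((644.5612182617188, 57.529388427734375), (89.49523162841797, 119.35630798339844), 6.767887115478516) [-44.9 -60.6]
[[ 0.9184 -0.3957  0.0012]
 [-0.3957 -0.9183  0.0164]
 [-0.0054 -0.0155 -0.9999]] -113.3122804769785
delta [-0.00882738  0.0055581  -0.09918829]
rotvec [-0.93842624  0.0650993   0.10987037]
```

Request:
{"fn": "arm_command", "kwargs": {
  "commands": "-0.007 0.0085 -0.03 -0.9 0 0 120; -0.007 0.0085 -0.06 -0.9 0 0 120; -0.007 0.0085 -0.075 -0.9 0 0 120; -0.007 0.0085 -0.075 -0.9 0 0 120"
}}

```text
time: 18.0
position: [0.6063, 0.1508, 0.0836]
tool_rot: [0.0, 0.98, -0.201, -0.002]
force: [0.1, -0.3, 0.6]
gripper_width: 0.0451
```

Run:
```python
from h import *
s=snap('wrist','w10'); st=robot.get_state(); print(st['time'],st['position'],st['tool_rot'],st['force'],st['gripper_width'])
a=s['pixels'][:,:,::-1]
cv2.imwrite('pics/w10c.png',np.clip(a*1.5,0,255).astype(np.uint8))
```

```text
18.05 [0.60735979 0.15089999 0.08538567] [-1.66945871e-04  9.79593100e-01 -2.00990109e-01 -5.54240180e-04] [-0.22349706 -0.71449232  0.69334328] 0.04515697384198605
```

View pics/w10c.png

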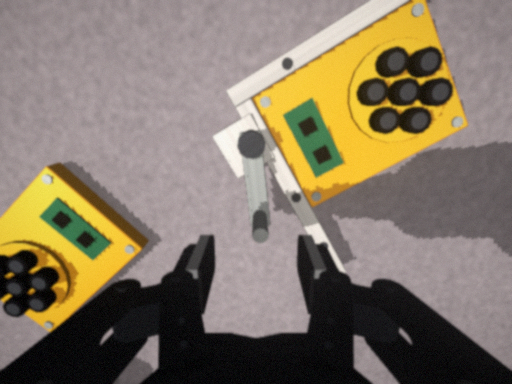

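Run:
```python
from h import *
from scipy.spatial.transform import Rotation as Ro
s=load('w10'); st=robot.get_state();q=st['tool_rot'];M=Ro.from_quat(np.r_[q[1:],q[0]]).as_matrix()
for v in(228,233,238):
    p=ray(s,260,v,.062); print(p,'tool frame',M.T@(p-st['position']))
W=cloud(s);m=(W[...,2]>.05)&(W[...,2]<.075);ys,xs=np.where(m);k=(np.abs(xs-260)<25)&(np.abs(ys-235)<25);print(k.sum(),W[m][k].mean(0) if k.any() else '')
```

```text
[0.61262682 0.14571981 0.062     ] tool frame [0.00690828 0.00269005 0.02337744]
[0.60968691 0.14696133 0.062     ] tool frame [0.00371701 0.00270651 0.02338112]
[0.60671307 0.14821719 0.062     ] tool frame [0.00048892 0.00272315 0.02338484]
302 [0.6095863  0.1471839  0.05928495]
```

Request:
{"fn": "arm_command", "kwargs": {
  "commands": "0.002 -0.004 0 0 0 0 120; 0.002 -0.004 -0.015 0 0 0 120; 0.002 -0.004 -0.028 0 0 0 120; 0.002 -0.004 -0.033 0 0 0 120; 0.002 -0.004 -0.033 0 0 0 180; 0.002 -0.004 -0.033 0 0 0 180"
}}

```text
time: 18.65
position: [0.6097, 0.1469, 0.0528]
tool_rot: [-0.0, 0.98, -0.201, -0.0]
force: [0.1, -0.3, -0.3]
gripper_width: 0.0255
```

Run:
```python
from h import *
from scipy.spatial.transform import Rotation as Ro
st=robot.get_state();p=st['position'];q=st['tool_rot'];M=Ro.from_quat(np.r_[q[1:],q[0]]).as_matrix()
print(st['time'],p,st['force'],st['gripper_width'],np.degrees(np.arctan2(M[1,1],M[0,1])),M[:,2])
a=np.radians(6.8);R=np.array([[np.cos(a),-np.sin(a)],[np.sin(a),np.cos(a)]]);O=np.array([.682,.123])
print('stop',R.T@(p[:2]-O))
P=np.array([-.025,.014])
y0=np.degrees(np.arctan2(M[1,1],M[0,1]))
L=max(st['gripper_width']/2-.005,0)
for lat in range(8,121,7):
    f=np.radians(150+lat); pin=P+.05*np.array([np.cos(f),np.sin(f)]); t=np.array([-np.sin(f),np.cos(f)])
    c=pin+L*t; w=R@c+O; yaw=-113.2+lat
    print(lat,np.round(w-p[:2],4),round(yaw-y0,1), w.round(4))
```

```text
18.65 [0.60970986 0.14692076 0.05284138] [ 0.13512963 -0.32365747 -0.3201644 ] 0.025475968879452863 -113.17730109020977 [-3.38971696e-04  6.49899354e-04 -9.99999731e-01]
stop [-0.0689493   0.03231193]
8 [-0.0045 -0.0073] 8.0 [0.6052 0.1396]
15 [-0.0048 -0.0135] 15.0 [0.6049 0.1334]
22 [-0.0043 -0.0197] 22.0 [0.6054 0.1273]
29 [-0.0032 -0.0257] 29.0 [0.6066 0.1212]
36 [-0.0012 -0.0316] 36.0 [0.6085 0.1153]
43 [ 0.0014 -0.0372] 43.0 [0.6111 0.1097]
50 [ 0.0047 -0.0424] 50.0 [0.6144 0.1045]
57 [ 0.0086 -0.0472] 57.0 [0.6183 0.0997]
64 [ 0.013  -0.0515] 64.0 [0.6227 0.0954]
71 [ 0.018  -0.0552] 71.0 [0.6277 0.0917]
78 [ 0.0233 -0.0583] 78.0 [0.633  0.0886]
85 [ 0.029  -0.0607] 85.0 [0.6387 0.0862]
92 [ 0.0349 -0.0624] 92.0 [0.6447 0.0845]
99 [ 0.041  -0.0633] 99.0 [0.6508 0.0836]
106 [ 0.0472 -0.0636] 106.0 [0.6569 0.0834]
113 [ 0.0534 -0.063 ] 113.0 [0.6631 0.0839]
120 [ 0.0594 -0.0617] 120.0 [0.6691 0.0852]
```

Request:
{"fn": "arm_command", "kwargs": {
  "commands": "-0.0045 -0.0073 0 0 0 8 180; -0.0048 -0.0135 0 0 0 15 180; -0.0043 -0.0197 0 0 0 22 180; -0.0032 -0.0257 0 0 0 29 180; -0.0012 -0.0316 0 0 0 36 180; 0.0014 -0.0372 0 0 0 43 180; 0.0047 -0.0424 0 0 0 50 180; 0.0086 -0.0472 0 0 0 57 180"
}}

```text
time: 19.45
position: [0.6182, 0.0998, 0.0535]
tool_rot: [-0.0, 0.956, 0.293, -0.0]
force: [-1.5, 1.9, -0.6]
gripper_width: 0.025
```

Run:
```python
from h import *
from scipy.spatial.transform import Rotation as Ro
st=robot.get_state();p=st['position'];q=st['tool_rot'];M=Ro.from_quat(np.r_[q[1:],q[0]]).as_matrix()
y0=np.degrees(np.arctan2(M[1,1],M[0,1]))
print(st['time'],p,st['force'],y0)
a=np.radians(6.8);R=np.array([[np.cos(a),-np.sin(a)],[np.sin(a),np.cos(a)]]);O=np.array([.682,.123])
P=np.array([-.025,.014]);L=st['gripper_width']/2-.005
for lat in list(range(57,121,7))+[122]:
    f=np.radians(150+lat); pin=P+.05*np.array([np.cos(f),np.sin(f)]); t=np.array([-np.sin(f),np.cos(f)])
    w=R@(pin+L*t)+O; print(lat,np.round(w-p[:2],4),round(-113.2+lat-y0,1))
s=snap('wrist','w11'); cv2.imwrite('pics/w11c.png',np.clip(s['pixels'][:,:,::-1]*1.5,0,255).astype(np.uint8))
```

```text
19.45 [0.618182   0.09980576 0.0534922 ] [-1.54820487  1.87083984 -0.5854579 ] -55.87064203556037
57 [-0.0001  0.0001] -0.3
64 [ 0.0044 -0.0042] 6.7
71 [ 0.0093 -0.0079] 13.7
78 [ 0.0146 -0.011 ] 20.7
85 [ 0.0203 -0.0135] 27.7
92 [ 0.0262 -0.0152] 34.7
99 [ 0.0323 -0.0162] 41.7
106 [ 0.0385 -0.0164] 48.7
113 [ 0.0446 -0.0159] 55.7
120 [ 0.0507 -0.0146] 62.7
122 [ 0.0524 -0.0141] 64.7
```

View pics/w11c.png

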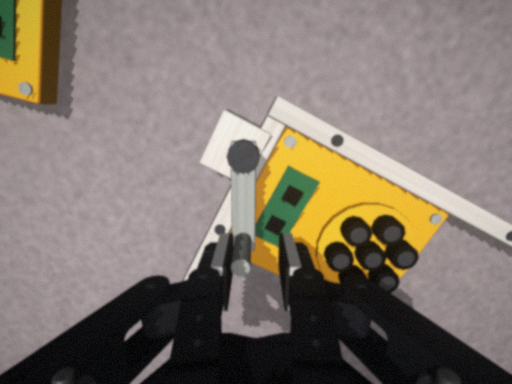

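Request:
{"fn": "arm_command", "kwargs": {
  "commands": "0.0044 -0.0042 0 0 0 7 180; 0.0093 -0.0079 0 0 0 14 180; 0.0146 -0.011 0 0 0 21 180; 0.0203 -0.0135 0 0 0 28 180; 0.0262 -0.0152 0 0 0 35 180; 0.0323 -0.0162 0 0 0 42 180; 0.0385 -0.0164 0 0 0 49 180; 0.043 -0.016 0 0 0 55.5 180; 0.0465 -0.0155 0 0 0 60 180; 0.048 -0.015 0 0 0 62.5 180"
}}

```text
time: 20.5
position: [0.6672, 0.0844, 0.054]
tool_rot: [0.0, 0.663, 0.749, 0.0]
force: [-1.1, 0.6, 0.1]
gripper_width: 0.025
```

Request:
{"fn": "arm_command", "kwargs": {
  "commands": "0.001 0 0 0 0 0 180; 0.002 0 0 0 0 0 180; 0.003 0 0 0 0 0 180"
}}

```text
time: 20.8
position: [0.669, 0.0845, 0.0541]
tool_rot: [-0.001, 0.663, 0.748, -0.001]
force: [-7.4, 0.2, 4.1]
gripper_width: 0.0255
```

Request:
{"fn": "arm_command", "kwargs": {
  "commands": "0.001 0 0 0 0 0 180; 0.002 0 0 0 0 0 180; 0.002 0 0 0 0 0 180"
}}

```text
time: 21.1
position: [0.6691, 0.0845, 0.054]
tool_rot: [-0.003, 0.664, 0.748, -0.002]
force: [-7.4, -0.4, 3.7]
gripper_width: 0.0251
```

Run:
```python
from h import *
st=robot.get_state();print(st['position'],st['force'],st['gripper_width'])
s=snap('wrist','w12'); cv2.imwrite('pics/w12c.png',np.clip(s['pixels'][:,:,::-1]*1.5,0,255).astype(np.uint8))
```

```text
[0.66910756 0.08449751 0.05400857] [-7.41355294 -0.36461038  3.72518116] 0.02513496711118687
```

View pics/w12c.png

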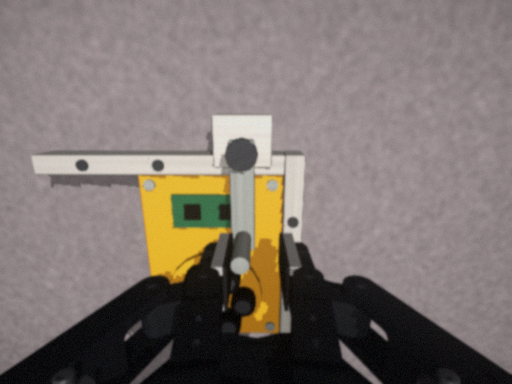

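Request:
{"fn": "arm_command", "kwargs": {
  "commands": "-0.003 -0.0003 0 0 0 0 180; -0.006 -0.0005 0 0 0 0 180; -0.0065 -0.0005 0 0 0 0 180; -0.0065 -0.0005 0.015 0 0 0 180; -0.0065 -0.0005 0.045 0 0 0 180; -0.0065 -0.0005 0.09 0 0 0 180; -0.0065 -0.0005 0.14 0 0 0 180; -0.05 -0.05 0.17 0 0 0 180; -0.09 -0.09 0.17 0 0 0 180; -0.1 -0.12 0.18 0 0 0 180"
}}

```text
time: 22.15
position: [0.572, -0.0281, 0.2339]
tool_rot: [-0.002, 0.663, 0.748, -0.002]
force: [-0.1, -0.5, 0.0]
gripper_width: 0.0252
```

Request:
{"fn": "arm_command", "kwargs": {
  "commands": "-0.03 -0.04 0 0 0 0 180; -0.06 -0.08 0 0 0 0 180; -0.07 -0.12 0 0 0 0 180; -0.07 -0.14 0 0 0 0 180; -0.07 -0.14 0 0 0 0 180"
}}

```text
time: 22.65
position: [0.5019, -0.171, 0.2354]
tool_rot: [-0.0, 0.665, 0.747, -0.002]
force: [0.8, 0.4, -0.2]
gripper_width: 0.0251
```

Run:
```python
from h import *
st=robot.get_state();print(st['time'],st['position'],st['force'],st['joint_vel'].round(3))
s=snap('scene','sc13'); d=snap('side','sd13')
a=d['pixels'][120:260,190:330,::-1];b=s['pixels'][160:300,210:350,::-1]
cv2.imwrite('pics/c13.png',cv2.resize(np.hstack([a,b]),None,fx=2.8,fy=2.8,interpolation=cv2.INTER_CUBIC))
for n in ['tower','jar','driver']: print(n,[np.round(x['bbox']).astype(int).tolist() for x in robot.search_frame(n,s)][:1],[np.round(x['bbox']).astype(int).tolist() for x in robot.search_frame(n,d)][:1])
```

```text
22.65 [ 0.50188353 -0.17101659  0.23535528] [ 0.80066956  0.40163839 -0.18895866] [ 0.059 -0.002  0.019  0.022  0.004  0.034]
tower [[170, 126, 210, 166]] [[274, 255, 319, 309]]
jar [[377, 255, 394, 274]] [[172, 130, 185, 153]]
driver [[212, 105, 237, 123]] [[208, 296, 252, 355]]
```

View pics/c13.png

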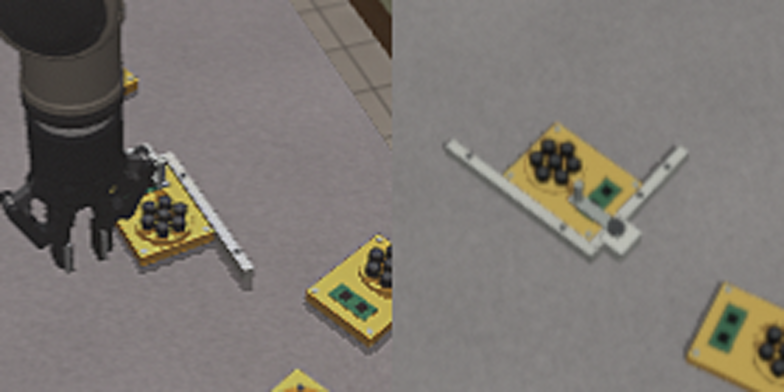

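Request:
{"fn": "arm_command", "kwargs": {
  "commands": "0.04 0.03 0.015 0 0 0 180; 0.08 0.06 0.03 0 0 0 180; 0.12 0.09 0.045 0 0 0 180; 0.14 0.115 0.06 0 0 0 180; 0.14 0.115 0.06 0 0 0 180; 0.14 0.115 0.06 0 0 0 180"
}}

```text
time: 23.65
position: [0.6424, -0.0508, 0.2935]
tool_rot: [-0.002, 0.662, 0.75, -0.002]
force: [-1.5, 0.1, -0.1]
gripper_width: 0.0254
```

Run:
```python
from h import *
s=snap('wrist','w14'); st=robot.get_state();print(st['time'],st['position'],st['force'])
a=np.radians(6.8);R=np.array([[np.cos(a),-np.sin(a)],[np.sin(a),np.cos(a)]]);O=np.array([.682,.123])
cv2.imwrite('pics/w14c.png',cv2.resize(np.clip(s['pixels'][:300,110:400,::-1]*1.5,0,255).astype(np.uint8),None,fx=2,fy=2,interpolation=cv2.INTER_CUBIC))
```

```text
23.7 [ 0.64178582 -0.05178211  0.29324883] [-0.5312443  -0.36230221  0.1851766 ]
```

View pics/w14c.png

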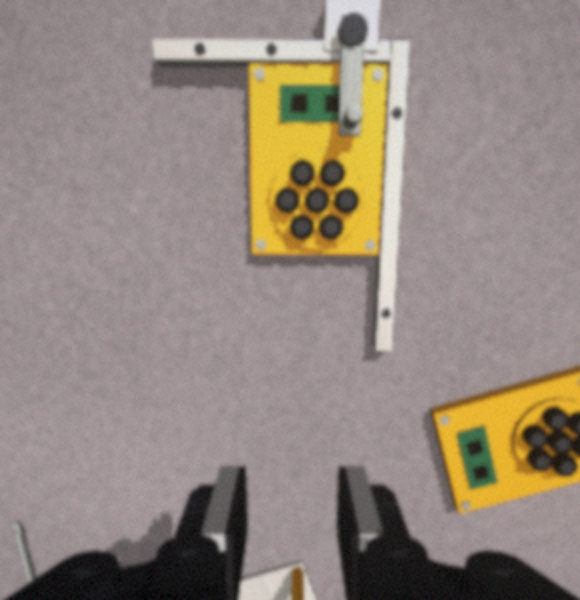

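Run:
```python
from h import *
s=load('w14');a=np.radians(6.8);R=np.array([[np.cos(a),-np.sin(a)],[np.sin(a),np.cos(a)]]);O=np.array([.682,.123])
tos=lambda p:np.round(R.T@(p[:2]-O)*1000,1)
px=lambda x,y:(110+(x+.5)/2-.5,(y+.5)/2-.5)
for n,x,y,z in [('side end in',152,60,.02),('side in near',320,61,.02),('far end in',376,350,.02),('far in mid',381,250,.02),('far in top',389,70,.02),('pivot',352,27,.034),('pin',350,120,.06),('arm end',348,135,.031),
  ('plate tl',249,63,.016),('plate bl',251,254,.016),('plate br',379,254,.016),('plate tr',387,66,.016)]:
    print(n,tos(ray(s,*px(x,y),z)))
```

```text
side end in [-150.1   -1. ]
side in near [-44.  -1.]
far end in [   0.6 -187.7]
far in mid [   0.5 -116.8]
far in top [-0.2 -5.9]
pivot [-25.7  14. ]
pin [-27.3 -40.6]
arm end [-25.8 -45.2]
plate tl [-89.1  -1.5]
plate bl [ -89.7 -120.4]
plate br [  -0.2 -119.8]
plate tr [-1.  -2.8]
```

```bash
python3 -c "
from station import robot
print(robot.close_job())"
```

```text
the job is handed in; nothing more can be done
None
```

The head is seated in the corner of the angle stop, the latch is closed across its plate, and the job is handed in at about 23.7 s of the 72 s.

**Seating the head:** I slid it with two fingertips against its -y end onto the side fence, then against its -x side along to the far fence. A second push on the -y end made sure of the side fence. Each push ended on a hard stop at about 14 N.

**Closing the latch:** I took its upright pin round between the open fingers until it met the end stop at about 7 N, then lifted the gripper clear.

**Last checks:**
- **Plate:** its corners measured x -89 to -1 mm and y -120 to -1.5/-3 mm in the stop's frame. That is flush with both fences within the roughly 2 mm calibration error; one corner read a little over that.
- **Latch:** the arm end measured (-26, -45) mm, against an expected (-25, -44). The pin's top read (-27, -41) mm, about 5 mm off the expected (-25, -36), because its height in the picture was uncertain. The arm's straight line and the hard stop agree with fully closed.
- **Latch start:** before I touched it, the pin read about 6 mm from its nominal open position. This did not affect the result.
- **Bystanders:** the tower, jar and screwdriver boxes matched the first pictures within a few pixels wherever I had both. The side camera did not find the jar at the start, so that view could not be compared.
- **Upward force:** the arm felt up to 10 N upward while pushing toward the far fence. I saw no lifting or tipping of the head in the pictures.

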